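Unstack the centrifuge inserts into their trays

TASK

Four centrifuge tube inserts stand in two piles of two among empty dark grey trays: take the piles apart and set each insert upright in the tray that matches its shape and size (round or square, large or small), flat on the tray's floor inside the lip. Leave the tape roll and the timer where they are.

Things in the scene. Friction and masses are not known exactly. Their poses are not given: they have to be found in the camera images.
- round_large: Tube insert for the centrifuge, a plain mid-grey cylinder of 62 mm diameter, 40 mm high (z along its height, origin at the centre of its underside), with seven dark round wells on its flat top. At the start it stands on the worktop and one of the two small inserts stands on it, so that only the border of its top shows. Loose, under 0.25 kg, upright at the start.
- square_large: Tube insert for the centrifuge, a plain mid-grey square block, 56 x 56 mm, x and y square to its sides, 40 mm high (z along its height, origin at the centre of its underside), with four large dark round wells on its flat top. At the start it stands on the worktop and one of the two small inserts stands on it, so that only the border of its top shows. Loose, under 0.25 kg, upright at the start.
- round_small: Tube insert for the centrifuge, a plain mid-grey cylinder of 40 mm diameter, 40 mm high (z along its height, origin at the centre of its underside), with three dark round wells on its flat top. At the start it stands on top of one of the two large inserts (either one), roughly centred, its underside 40 mm above the worktop. Loose, under 0.25 kg, upright at the start.
- square_small: Tube insert for the centrifuge, a plain mid-grey square block, 36 x 36 mm, x and y square to its sides, 40 mm high (z along its height, origin at the centre of its underside), with one large dark round well on its flat top. At the start it stands on top of one of the two large inserts (either one), roughly centred, its underside 40 mm above the worktop. Loose, under 0.25 kg, upright at the start.
- tray_round_large: Shallow open tray of dark grey plastic, a disc of 84 mm diameter outside, fixed to the worktop where it stands: a flat floor whose upper face is 4 mm above the worktop, and round it a lip 4 mm thick whose top is 9 mm above the worktop. The pocket is round, 76 mm in diameter; it is the place of the large round insert, with 7 mm of play all round. Origin at the centre of its underside, z up.
- tray_square_large: Shallow open tray of dark grey plastic, 78 x 78 mm outside, fixed to the worktop where it stands: a flat floor whose upper face is 4 mm above the worktop, and round it a lip 4 mm thick whose top is 9 mm above the worktop. The pocket is square, 70 x 70 mm; it is the place of the large square insert, with 7 mm of play all round. Origin at the centre of its underside, z up, x and y square to its sides.
- tray_round_small: Shallow open tray of dark grey plastic, a disc of 62 mm diameter outside, fixed to the worktop where it stands: a flat floor whose upper face is 4 mm above the worktop, and round it a lip 4 mm thick whose top is 9 mm above the worktop. The pocket is round, 54 mm in diameter; it is the place of the small round insert, with 7 mm of play all round. Origin at the centre of its underside, z up.
- tray_square_small: Shallow open tray of dark grey plastic, 58 x 58 mm outside, fixed to the worktop where it stands: a flat floor whose upper face is 4 mm above the worktop, and round it a lip 4 mm thick whose top is 9 mm above the worktop. The pocket is square, 50 x 50 mm; it is the place of the small square insert, with 7 mm of play all round. Origin at the centre of its underside, z up, x and y square to its sides.
- tape_roll: Roll of beige adhesive tape lying flat, 98 mm across and 25 mm high, origin at the centre of its underside. Not part of the work: to be left where it lies. Loose, up to 0.15 kg.
- timer: White bench timer with a grey display, 38 x 72 x 58 mm (x, y, z), standing, origin at the centre of its underside. Not part of the work: to be left where it lies. Loose, up to 0.15 kg.
Not all that is in view belongs to the job. What is shaped like the tray_square_small but turquoise is not meant.

How it is judged:
At the end, for the whole second after the job is handed in: Each of the four inserts stands in the tray of its own shape and size: centres within 13 mm of each other in plan, underside 2 to 6.5 mm above the tray's underside (its floor is at 4 mm), tilted less than 0.06 rad, at rest (horizontal distance between round_large and tray_round_large below 0.013 m and z of round_large in the frame of tray_round_large between 0.002 and 0.0065 m and angle between each of round_large, square_large, round_small, square_small's own z axis and vertical below 0.06 rad and linear speed of each of round_large, square_large, round_small, square_small below 0.02 m/s and angular speed of each of round_large, square_large, round_small, square_small below 0.2 rad/s and horizontal distance between square_large and tray_square_large below 0.013 m and z of square_large in the frame of tray_square_large between 0.002 and 0.0065 m and horizontal distance between round_small and tray_round_small below 0.013 m and z of round_small in the frame of tray_round_small between 0.002 and 0.0065 m and horizontal distance between square_small and tray_square_small below 0.013 m and z of square_small in the frame of tray_square_small between 0.002 and 0.0065 m); the robot touches nothing.
It fails at once if the tape roll is moved by more than 30 mm (distance of tape_roll from where it was at the start of the episode above 0.03 m).
It fails at once if the timer is moved by more than 30 mm (distance of timer from where it was at the start of the episode above 0.03 m).
It also fails if it takes over 106 s, if anything falls off the work surface, if the arm or the gripper's body presses on something with over 40 N, if the wrist force passes 120 N, or if a joint passes its speed limit or range.

ROBOT

A 6-joint arm with a two-finger parallel gripper is mounted at the origin on a cart in front of the work surface, level with it; the furniture and walls round the work are solid. World frame = base frame: x ahead of the robot, y to its left, z up, the work surface at z = 0. Lengths are in m, angles in rad, forces in N, time in s.
With the tool pointing down it reaches from about 0.15 to 0.775 m from the base axis. Payload 6.1 kg.
Tool frame: the origin (TCP) lies at the centre of the arm's flange, where the gripper is bolted on; the fingertips stand 173 mm ahead of it and the grasp point (between the pads) lies 155 mm ahead of it; z points along the fingers, y is the line along which they close (so a half turn about z gives the same grasp; the last joint's range is limited). The gripper opens to 85 mm and grips with 20 to 120 N. Pads are 22 mm wide; open, the fingers measure 114 mm over their backs; the gripper's body (76 mm by 85 mm) begins 54 mm behind the grasp point. The pads swing forward as they close: fully open they stand 13 mm farther back than shut.
Start: joints at [-1.198, 0.126, -0.04, 1.405, 0, 1.571], TCP at [0.191, -0.489, 0.405] pointing down, gripper open.
Joint ranges: [-2.72, 2.72], [-0.95, 1.95], [-1.27, 1.35], [-1.78, 2.02], [-1.46, 1.47], [-3.14, 3.14]. Speed limits (rad/s): [2.39, 2.39, 3.01, 3.14, 3.14, 3.14].

INTERFACE

Orientations are given as a rotation vector (axis times angle).
In Python, from plant import bot, fingers, ik, imaging gives the robot as it stands. Calls block until the motion is done:
- bot.move_pose(position, orientation): joint-space move of the TCP to a pose.
- bot.move_l(position, orientation=None, max_speed=0.15): straight line of the TCP; orientation=None keeps the orientation; max_speed is the mean speed in m/s.
- bot.move_joints(angles): joint-space move.
- fingers.move_gripper(opening): finger opening in m; the grip force is fixed at half the most; returns when the fingers have stopped.
- bot.dwell(seconds).
- ik(position, orientation): joint angles nearest the present ones, or None.
- imaging.capture(name): name is "scene" or "top"; returns (picture, depth): 480x640x3 uint8, red, green, blue; 480x640 float32, m along the optical axis (not along the pixel's ray), 0 where there is no reading.
- imaging.get_calibration(name): a dict with "fx", "fy", "cx", "cy" (pixels), "eye" and "orientation" of the camera in the world. Camera axes: x right, y up, looking along -z (the intrinsics and any distortion apply to the point x, -y, -z); pixel columns grow to the right and rows downward; lengths in m; the calibration is good to about 2 mm. A picture is of the moment at which its call begins. get_calibration takes no time and is no camera call.
A pose or a line that the arm cannot do raises bot.MotionError and nothing moves.
- bot.hand_in(): hands the job in; it is judged then, once.
Readings, each from a call of its own:
- bot.get_clock(): time.
- bot.get_q(): joint angles.
- bot.get_joint_velocities(): joint speeds.
- bot.get_effort(): joint torques, N m.
- bot.get_tool_pos(): TCP position.
- bot.get_ee_rot(): TCP orientation.
- bot.get_wrist_force(): force on the tool from outside, world axes, zero at the start.
- bot.get_moment(): the same for the moment, N m.
- bot.get_grip_width(): finger opening in m.
- bot.get_grasp_force(): force on a finger pad.
Only numpy, scipy, OpenCV 4.12 (cv2) and the standard library are available. Lean on these libraries where they do the work, as an engineer would, in place of code of your own. Each camera call takes 0.05 s, during which the arm holds its last target. There are 200 camera calls.

## Working session

There is one attempt and no reset: what is moved stays moved. The work goes in short steps, each a Python script; the robot and the scene stay as the last script left them, time stands still between calls to the robot, and variables do not carry over. Pictures are saved under pics/ and viewed, at most 14 in all, crops included, and the job is handed in when it is done.

```bash
mkdir -p pics; ls; python3 - <<'E'
from plant import bot,imaging
import cv2,numpy as np
for n in("top","scene"):
    p,d=imaging.capture(n);c=imaging.get_calibration(n);print(n,c)
    cv2.imwrite(f"pics/{n}0.png",p[:,:,::-1]);np.savez(f"{n}0.npz",p=p,d=d)
E
```

```text
pics
top {'fx': 591.098082208094, 'fy': 591.098082208094, 'cx': 312.72164883386284, 'cy': 237.26085523314828, 'eye': array([0.40785438, 0.13674369, 1.18443395]), 'orientation': array([ 0.10490623, -0.1290132 , -1.55848833])}
scene {'fx': 449.30711586245894, 'fy': 449.30711586245894, 'cx': 324.1805008564637, 'cy': 245.26510690391595, 'eye': array([ 0.81592233, -0.28630146,  0.83137928]), 'orientation': array([0.55768222, 0.16155288, 0.55581552])}
```

View pics/top0.png

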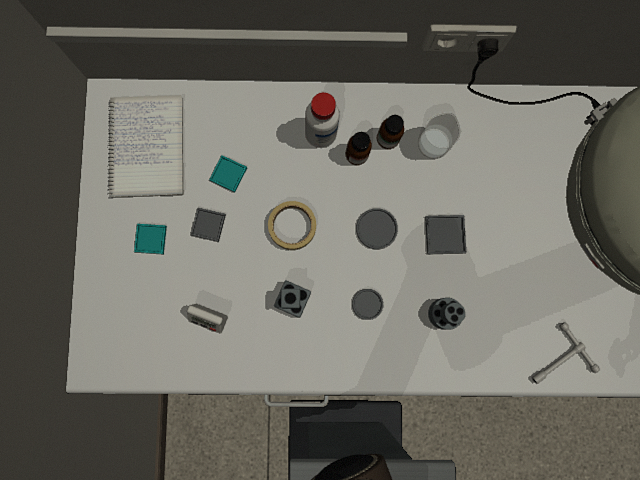

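View pics/scene0.png

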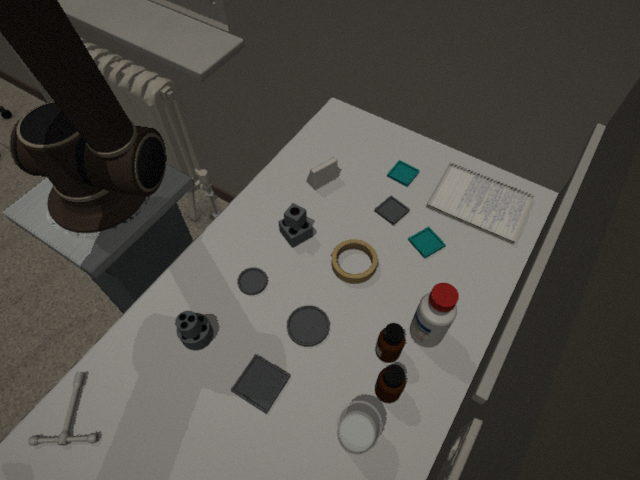

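The top view shows square_small on square_large at (292,298) and round_small on round_large at (446,313). The dark grey trays are round large (376,229), square large (445,234), round small (367,304) and square small (208,224). The shapes at (228,173) and (150,239) match tray_square_small but are turquoise, so they are not meant. Next I'll measure from colour and depth and confirm in an enlarged crop.

```bash
cat > h.py <<'E'
from plant import bot,fingers,ik,imaging
import cv2,numpy as np
from scipy.spatial.transform import Rotation as R
def cloud(d,c):
    v,u=np.mgrid[:480,:640]
    P=np.stack([(u-c['cx'])/c['fx']*d,-(v-c['cy'])/c['fy']*d,-d],-1)
    return P@R.from_rotvec(c['orientation']).as_matrix().T+c['eye']
def rect(P,m):
    q=(P[m][:,:2]*1000).astype(np.float32)
    return np.round(cv2.minAreaRect(q)[0],1),np.round(cv2.minAreaRect(q)[1],1),round(cv2.minAreaRect(q)[2],1),len(q)
def box(u0,u1,v0,v1):
    m=np.zeros((480,640),bool);m[v0:v1,u0:u1]=1;return m
def shrink(m):
    return cv2.morphologyEx(m.astype(np.uint8),cv2.MORPH_OPEN,np.ones((3,3)))>0
E
python3 - <<'E'
from h import *
z=np.load("top0.npz");p,d=z['p'],z['d'];c=imaging.get_calibration("top");P=cloud(d,c)
Z=P[...,2]
print("table z",np.median(Z[340:380,200:350]))
g=p.astype(int).max(-1)
for n,b in dict(RL=(350,403,203,255),SL=(420,472,208,260),RS=(348,386,285,322),SS=(187,230,204,245)).items():
    m=shrink(box(*b)&(g<100)&(Z>-.01)&(Z<.03));print(n,rect(P,m),np.median(Z[m]))
for n,b in dict(sq=(265,320,270,325),ro=(420,475,285,340)).items():
    for lo,hi in((.068,.095),(.03,.05)):
        m=shrink(box(*b)&(Z>lo)&(Z<hi));print(n,lo,rect(P,m),np.median(Z[m]))
for n,b in dict(tape=(260,322,197,255),timer=(180,232,296,336)).items():
    m=shrink(box(*b)&(Z>.015));print(n,rect(P,m),np.median(Z[m]))
k=cv2.resize(p[195:345,180:480],None,fx=2.6,fy=2.6,interpolation=cv2.INTER_CUBIC);cv2.imwrite("pics/crop0.png",k[:,:,::-1])
E
```

```text
table z -0.0010790360639353347
RL (array([604.1,  -9. ]), array([83.2, 83.4]), 78.0, 1363) 0.0036840597023597432
SL (array([ 595.3, -147.7]), array([80.7, 82. ]), 1.7, 1550) 0.0035189053517497015
RS (array([452.2,  10.2]), array([60.8, 59.7]), 88.7, 780) 0.0036847517865201684
SS (array([610.7, 333. ]), array([61.3, 60.1]), 77.1, 847) 0.003854194917886744
sq 0.068 (array([458.6, 161.9]), array([35.4, 33.7]), 0.6, 363) 0.07901391340837116
sq 0.03 (array([460.2, 159.1]), array([56.1, 56. ]), 66.7, 437) 0.03874630629714071
ro 0.068 (array([ 434.2, -144. ]), array([37.1, 38.7]), 0.5, 371) 0.07881693576946391
ro 0.03 (array([ 433.7, -134.6]), array([59.9, 47.5]), 3.4, 397) 0.03915996689463541
tape (array([538.6, 135.5]), array([243.4,  95.9]), 20.9, 738) 0.02316177765549743
timer (array([408.1, 250.6]), array([223.9,  41.9]), 79.3, 672) 0.049990091987693885
```

View pics/crop0.png

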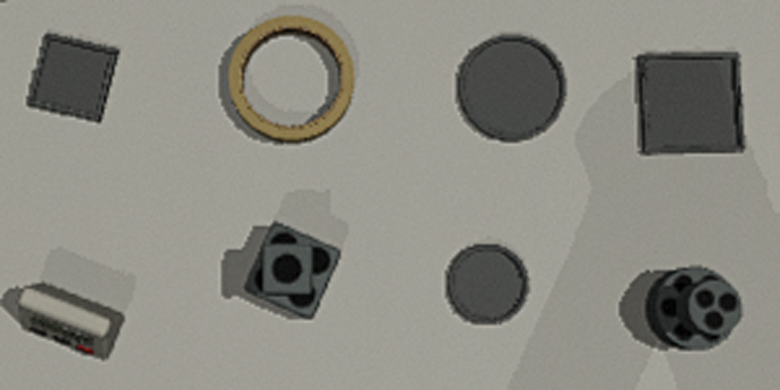

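The crop confirms the identification: turquoise look-alikes excluded, both small inserts clearly on top, and all four dark grey trays empty. Next I'll write pick and place helpers and move the small inserts first.

```bash
cat >> h.py <<'E'
H=.026  # grasp point above the insert's underside
def rv(a): return (R.from_euler('z',a)*R.from_euler('x',np.pi)).as_rotvec()
def tcp(x,y,z): return np.array([x,y,z+.155])
def choose(A,a,B,b,square):
    """yaw offset k so that pick at a+k and place at b+k are both reachable with q6 well inside"""
    best=None
    for k in (np.arange(4)*np.pi/2 if square else np.arange(24)*np.pi/12):
        qs=[ik(tcp(*A,z),rv(a+k)) for z in(.03,.16)]+[ik(tcp(*B,z),rv(b+k)) for z in(.03,.16)]
        if any(q is None for q in qs): continue
        s=max(abs(q[5]) for q in qs)+.3*abs(qs[0][5]-qs[2][5])
        if best is None or s<best[0]: best=(s,k)
    return best[1]
def pick(A,a,zb,w):
    fingers.move_gripper(min(w+.03,.085))
    bot.move_pose(tcp(*A,.16),rv(a))
    bot.move_l(tcp(*A,zb+H),rv(a),.12)
    fingers.move_gripper(max(w-.015,0))
    print("grip",bot.get_grip_width(),bot.get_grasp_force())
    bot.move_l(tcp(*A,.16),rv(a),.15)
    print("lifted",bot.get_grip_width(),bot.get_grasp_force())
def place(B,b,w):
    bot.move_pose(tcp(*B,.16),rv(b))
    bot.move_l(tcp(*B,.06),rv(b),.15)
    bot.move_l(tcp(*B,.005+H),rv(b),.05)
    bot.dwell(.2)
    print("wrist",bot.get_wrist_force())
    fingers.move_gripper(min(w+.025,.085))
    bot.move_l(tcp(*B,.16),rv(b),.2)
    print("t",bot.get_clock())
E
python3 - <<'E'
from h import *
A,B=(.434,-.144),(.452,.010)
k=choose(A,0,B,0,False);print(k);pick(A,k,.04,.04);place(B,k,.04)
p,d=imaging.capture("top");cv2.imwrite("pics/top1.png",p[:,:,::-1]);np.savez("top1.npz",p=p,d=d)
E
```

```text
2.8797932657906435
grip 0.03859471526263766 60.50936546176672
lifted 0.03846004789681829 60.168940387666225
wrist [-4.36043815  1.06038219  6.70607923]
t 7.675
```

View pics/top1.png

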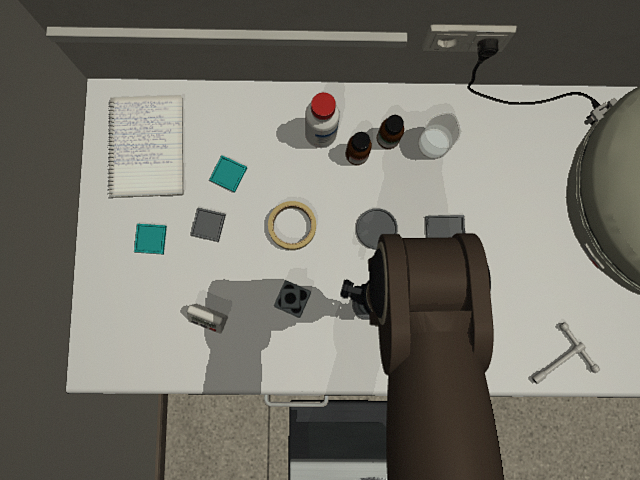

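The arm hides the round pile and the RS tray. The square pile at (292,298), the tape and the timer are undisturbed. Next is the small square, then a look from over its tray.

```bash
python3 - <<'E'
from h import *
A,B=(.4586,.1615),(.6107,.333)
a,b=0.0,np.radians(-12.9)
k=choose(A,a,B,b,True);print(k);pick(A,a+k,.04,.036);place(B,b+k,.036)
p,d=imaging.capture("top");cv2.imwrite("pics/top2.png",p[:,:,::-1]);np.savez("top2.npz",p=p,d=d)
c=imaging.get_calibration("top");P=cloud(d,c);Z=P[...,2]
for n,b in dict(sq=(265,320,270,325),ro=(420,475,285,340),rs=(345,395,285,325)).items():
    m=shrink(box(*b)&(Z>.032)&(Z<.05));print(n,rect(P,m),np.median(Z[m]))
E
```

```text
3.141592653589793
grip 0.03503263608276106 60.69771766662598
lifted 0.03502228817832993 60.144267082214355
wrist [-3.91271536 -1.80866555  5.11716421]
t 14.5083
sq (array([460.2, 158.9]), array([55.8, 56. ]), 66.9, 825) 0.039016211460118244
ro (array([ 434.5, -140.6]), array([60.8, 60.7]), 19.1, 813) 0.03901928709118274
rs (array([451.8,  11.4]), array([36.6, 37.2]), 0.5, 332) 0.04282633326115748
```

View pics/top2.png

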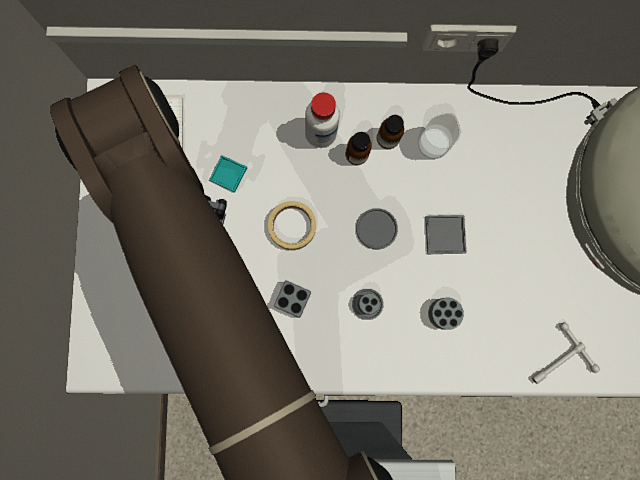

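round_small sits centred in its tray at (367,304), and both large inserts are uncovered at (292,298) and (446,313). Now I'll move those two.

```bash
python3 - <<'E'
from h import *
for A,a,B,b,w,s in (((.4602,.159),np.radians(-23.2),(.5953,-.1477),np.radians(1.7),.056,True),((.4345,-.1406),0,(.6041,-.009),0,.062,False)):
    k=choose(A,a,B,b,s);print(k);pick(A,a+k,0,w);place(B,b+k,w)
bot.move_joints([-1.198,.126,-.04,1.405,0,1.571])
p,d=imaging.capture("top");cv2.imwrite("pics/top3.png",p[:,:,::-1])
c=imaging.get_calibration("top");P=cloud(d,c);Z=P[...,2]
for n,b in dict(RL=(350,403,203,255),SL=(420,472,208,260),RS=(348,386,285,322),SS=(187,230,204,245)).items():
    m=shrink(box(*b)&(Z>.032)&(Z<.055));print(n,rect(P,m),np.median(Z[m]))
print(bot.get_clock())
E
```

```text
3.141592653589793
grip 0.05519820332875347 64.62866306304932
lifted 0.054735660678831975 63.66556763648987
wrist [-3.38980213  1.33013879  3.46990124]
t 22.7167
2.8797932657906435
grip 0.060217755864673296 64.4256324134767
lifted 0.06045738990490768 65.01796597614884
wrist [-4.05469843  0.31131751  6.39927662]
t 30.075
RL (array([603.4,  -7.8]), array([60.3, 61.1]), 0.6, 783) 0.0430650012612348
SL (array([ 594. , -146.5]), array([56.1, 57. ]), 0.9, 814) 0.043154543395685696
RS (array([451.8,  11.6]), array([37.1, 36.6]), 89.5, 329) 0.042821878552476544
SS (array([610.2, 333.4]), array([36.9, 36.2]), 77.6, 353) 0.0429826909494011
32.4083
```

View pics/top3.png

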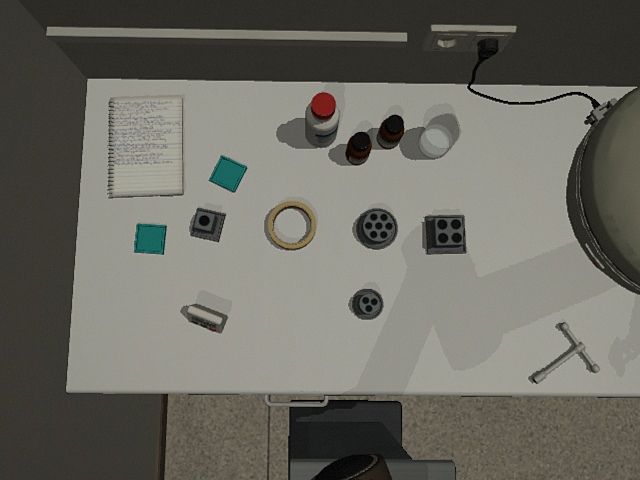

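All four inserts stand in their own trays: (376,228), (446,234), (367,304) and (207,223). Each is within about 2 mm of centre with its top at 43 mm, and the tape and timer are unmoved. I'll hand in.

```bash
python3 -c "
from plant import bot
print(bot.hand_in())"
```

```text
the job is handed in; nothing more can be done
None
```

The job is handed in: all four inserts stand upright in their matching trays, each within about 2 mm of centre by the last picture, the tape roll and timer are still in place, and it took about 32 s (the hand-in call gave no verdict).

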